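Second layer of plug cartons, crosswise on the board

ROBOT

A 7-joint arm with a two-finger parallel gripper is mounted at the origin on the work surface. World frame = base frame: x ahead of the robot, y to its left, z up, the work surface at z = 0. Lengths are in m, angles in rad, forces in N, time in s.
With the tool pointing down it reaches from about 0.4 to 0.875 m from the base axis. Payload 19.3 kg.
Tool frame: the origin (TCP) lies at the very end of the fingers, on their centre line; the grasp point (between the pads) lies 19 mm behind it; z points along the fingers, y is the direction in which the jaws open and shut (so a half turn about z gives the same grasp; the last joint's range is limited). The gripper opens to 85 mm and grips with 20 to 120 N. Pads are 22 mm wide; open, the fingers measure 114 mm over their backs; the gripper's body (76 mm by 85 mm) begins 54 mm behind the grasp point. The pads swing forward as they close: fully open they stand 13 mm farther back than shut.
Start: joints at [1.251, 0.521, -0.036, 1.599, 0.021, 1.021, -0.113], TCP at [0.154, -0.606, 0.231] pointing down, gripper open.
Joint ranges: [-2.91, 2.91], [-0.3, 2.13], [-1.5, 1.42], [0.17, 2.43], [-1.26, 4.41], [0.16, 1.93], [-2.52, 2.52]. Speed limits (rad/s): [1.89, 1.89, 2.39, 2.39, 3.01, 3.01, 3.01].

INTERFACE

Orientations are given as [roll, pitch, yaw] about the fixed x, y, z axes, in that order (R = Rz(yaw) Ry(pitch) Rx(roll)).
In Python, from workcell import bot gives the robot as it stands.
- The arm moves only by the tool carry_out, never from a script. Its argument "targets" is a list of rows, each a list of 7 numbers: the shift along the tool's x, y, z in mm, then the turn, a rotation vector about the tool's x, y, z in units of 6 degrees (1.0 is 6 degrees), then the closure in counts, from 0 (fully open) to 255 (shut). A call has 1 to 5 rows; each row shifts and turns the commanded pose from where the row before left it, along the tool's axes as they then stand; what a row does not reach is not made up. A row lasts 1/12 s, in which the tool goes at most 41.7 mm and 7.16 degrees, less where a joint would pass 70% of its speed; a pose out of reach is approached as far as the arm can. A call is refused whole if a number of a shift passes 41.7 or a number of a turn 1, either way. A call with a gripper value outside its range is refused whole. The fingers move at their own pace and stop on an object; "force" is the grip in N (left out, the last holds). Time passes only in rows, so rows that do not move let the fingers close. It gives the time, the measured TCP pose, the force and the opening at its end, in the units of the state.
- bot.observe(): the state, without advancing time (a new reading comes with each control period).
- bot.grab_frame(name): name is "scene" or "top" or "wrist"; returns a dict with "color" (400x640x3 uint8, red, green, blue), "z_map" (400x640 float32, m along the optical axis (not along the pixel's ray), 0 where there is no reading), "K" (3x3 intrinsics, pixels), "cam_to_world" (4x4, takes a point from camera to world coordinates); the wrist camera has in their place "T_tool_cam" (4x4, takes a point from camera to tool coordinates, whose origin is the TCP and whose axes are the flange's). Camera axes: x right, y down, z forward; pixel columns grow to the right and rows downward; lengths in m; the calibration is good to about 2 mm. A picture is of the moment at which its call begins: read the wrist's pose just before it.
- bot.job_done(): hands the job in, once; it reports no verdict.
The state is a dict: "clock": time; "qpos": joint angles; "qd": joint speeds; "joint_efforts": joint torques, N m; "position": TCP position; "tool_rot": TCP orientation; "force": force on the tool from outside, world axes, zero at the start; "moment": the same for the moment, N m; "grip_width": finger opening in m.
Only numpy, scipy, OpenCV 4.12 (cv2) and the standard library are available. Lean on these libraries where they do the work, as an engineer would, in place of code of your own. Each camera call takes 0.05 s, during which the arm holds its last target. There are 200 camera calls.

TASK

The slatted wooden board on the electrician's bench already carries one layer of two blue-labelled plug cartons, strapped to it. Build the second layer: lay the two loose blue-labelled cartons on top, upright and side by side, crosswise to the layer below so that the stack interlocks, and with the same square outline as that layer. Leave the red-labelled carton where it is.

Things in the scene. Friction and masses are not known exactly. Their poses are not given: they have to be found in the camera images.
- carton_a_mid (a point): A loose small kraft cardboard carton with a blue label on its top and sides, standing upright on the bench: 66 mm long (along its own x), 32 mm wide (y), 48 mm high (z), about 0.16 kg. The point is its centre, 24 mm above its underside. It can be gripped across its 66 mm length, on its two end faces, so that the fingers stay clear of the neighbouring carton.
- carton_b_mid (a point): The other loose blue-labelled carton, same in every way: 66 mm long (along its own x), 32 mm wide (y), 48 mm high (z), about 0.16 kg. The point is its centre. The two blue cartons are interchangeable.
- carton_red_mid (a point): A carton of the same size (66 mm long (along its own x), 32 mm wide (y), 48 mm high (z), about 0.16 kg) but with a red label; not part of this load. The point is its centre.
- layer_top (a point): Centre of the top of the first layer, 72 mm above the bench; z up. Fixed slatted board 130 x 130 x 24 mm carrying two blue-labelled cartons (66 x 32 x 48 mm) whose length runs along this point's x axis, centred at y = -19 and +19 mm (6 mm gap). Second layer: length along y, centred at about x = -19 and +19 mm (gap from touching to about 15 mm will do).
Not all that is in view belongs to the job. Leave any green or pink look-alike of the part that bears carton_b_mid alone.

How it is judged:
At the end, for the whole second after the job is handed in: Both blue cartons rest upright (within 8 deg) on the first layer (height within 6 mm), crosswise to the cartons below (within 12 deg), one either side of the middle: each centre 6 to 32 mm from the middle across the pair and within 13 mm along the cartons' length (((x of carton_a_mid in the frame of layer_top between 0.006 and 0.032 m and y of carton_a_mid in the frame of layer_top between -0.013 and 0.013 m and z of carton_a_mid in the frame of layer_top between 0.018 and 0.03 m and angle between the x axis of each of carton_a_mid, carton_b_mid and the y axis of layer_top, either way round below 0.22 rad and angle between each of carton_a_mid, carton_b_mid's own z axis and vertical below 0.15 rad and linear speed of each of carton_a, carton_b below 0.03 m/s and x of carton_b_mid in the frame of layer_top between -0.032 and -0.006 m and y of carton_b_mid in the frame of layer_top between -0.013 and 0.013 m and z of carton_b_mid in the frame of layer_top between 0.018 and 0.03 m) or (x of carton_a_mid in the frame of layer_top between -0.032 and -0.006 m and y of carton_a_mid in the frame of layer_top between -0.013 and 0.013 m and z of carton_a_mid in the frame of layer_top between 0.018 and 0.03 m and angle between the x axis of each of carton_a_mid, carton_b_mid and the y axis of layer_top, either way round below 0.22 rad and angle between each of carton_a_mid, carton_b_mid's own z axis and vertical below 0.15 rad and linear speed of each of carton_a, carton_b below 0.03 m/s and x of carton_b_mid in the frame of layer_top between 0.006 and 0.032 m and y of carton_b_mid in the frame of layer_top between -0.013 and 0.013 m and z of carton_b_mid in the frame of layer_top between 0.018 and 0.03 m))); the robot touches nothing.
It fails at once if the red-labelled carton is moved by more than 20 mm (distance of carton_red_mid from where it was at the start of the episode above 0.02 m).
It also fails if it takes over 56 s, if anything falls off the work surface, if the arm or the gripper's body presses on something with over 40 N, if the wrist force passes 120 N, or if a joint passes its speed limit or range.

## Working session

There is one attempt and no reset: what is moved stays moved. The work goes in short steps, Python scripts to look and compute and a tool call to move; the robot and the scene stay as the last step left them, time stands still between calls to the robot, and variables do not carry over. Pictures are saved under pics/ and viewed, about 8 in all and at most 12, crops included, and the job is handed in when it is done.

Besides the shell and the picture viewer there is one more tool, called after "Call:" as name([rows], argument=value, ...), one row to a line, values as JSON. carry_out: Moves the arm, as the interface text tells. Its arguments: {"type":"object","properties":{"targets":{"type":"array","items":{"type":"array","items":{"type":"number"}}},"force":{"type":"number"}},"required":["targets"]}

```bash
mkdir -p pics; python3 - <<'E'
from workcell import bot
import cv2,numpy as np
s=bot.observe();print({k:np.round(v,3) for k,v in s.items()})
for n in("scene","top"):
    f=bot.grab_frame(n);np.savez(f"{n}0.npz",**f)
    cv2.imwrite(f"pics/{n}0.png",f["color"][...,::-1]);print(n,np.round(f["K"],1).tolist(),np.round(f["cam_to_world"],3).tolist())
E
```

```text
{'clock': np.float64(0.0), 'qpos': array([ 1.251,  0.522, -0.036,  1.6  ,  0.021,  1.021, -0.113]), 'qd': array([-0.001,  0.001, -0.001, -0.001,  0.001,  0.   , -0.001]), 'joint_efforts': array([ 1.0000e-03, -9.2712e+01,  1.9810e+00, -3.6994e+01,  1.8000e-02,
        8.0000e-03, -0.0000e+00]), 'position': array([ 0.154, -0.605,  0.231]), 'tool_rot': array([-3.14,  0.  ,  0.25]), 'force': array([-0.123,  0.29 ,  0.482]), 'moment': array([-0.002,  0.04 , -0.016]), 'grip_width': np.float64(0.085)}
scene [[437.9, 0.0, 310.2], [0.0, 437.9, 196.9], [0.0, 0.0, 1.0]] [[0.504, 0.738, -0.45, 1.056], [0.864, -0.438, 0.249, -0.245], [-0.013, -0.514, -0.858, 0.988], [0.0, 0.0, 0.0, 1.0]]
top [[469.4, 0.0, 316.8], [0.0, 469.4, 195.8], [0.0, 0.0, 1.0]] [[0.002, -0.991, 0.137, 0.41], [-1.0, -0.001, 0.008, -0.009], [-0.007, -0.137, -0.991, 1.111], [0.0, 0.0, 0.0, 1.0]]
```

View pics/top0.png

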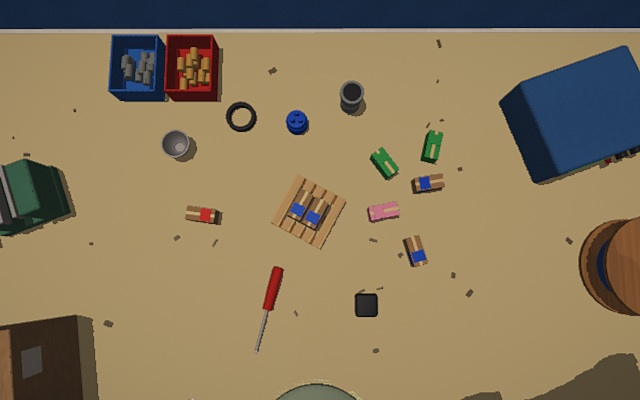

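View pics/scene0.png

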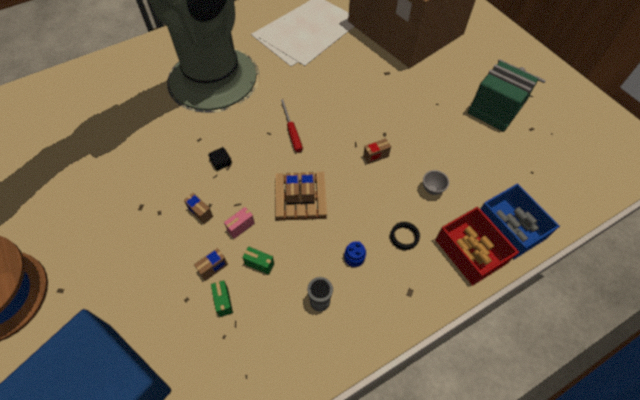

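The top view shows the loose blue cartons at (428,184) and (416,251), the layer at (309,211), and the red carton at (203,215). The green and pink look-alikes are at (384,163), (432,146) and (384,212). Next I'll measure the top faces from depth.

```bash
cat >h.py <<'E'
import numpy as np,cv2
def cloud(f,T):
    v,u=np.mgrid[:400,:640];z=f["z_map"];K=f["K"]
    p=np.stack([(u-K[0,2])/K[0,0]*z,(v-K[1,2])/K[1,1]*z,z,np.ones_like(z)],-1)
    return (p@T.T)[...,:3]
def rects(P,valid,zlo,zhi,amin,amax):
    m=((P[...,2]>zlo)&(P[...,2]<zhi)&valid).astype(np.uint8)
    n,l,st,c=cv2.connectedComponentsWithStats(m)
    for i in range(1,n):
        q=P[l==i]
        if len(q)<20: continue
        r=cv2.minAreaRect((q[:,:2]*1000).astype(np.float32))
        w,h=r[1];a=r[2]
        if w<h:w,h,a=h,w,a+90
        if amin<w*h<amax: yield c[i],r[0],(w,h),a,np.median(q[:,2]),len(q)
E
python3 - <<'E'
from h import *
f=np.load("top0.npz");P=cloud(f,f["cam_to_world"]);v=f["z_map"]>0
for lo,hi in((.04,.056),(.064,.08),(.017,.03)):
  print(lo)
  for c,xy,wh,a,z,n in rects(P,v,lo,hi,600,40000):print(np.round(c),"xy",np.round(xy,1),"wh",np.round(wh,1),"long-axis deg",round(a,1),"z",round(float(z),4),n)
E
```

```text
0.04
[148.  79.] xy [844.1 397.2] wh [176.3  85.4] long-axis deg 142.5 z 0.0474 259
[180.  51.] xy [896.8 333.8] wh [153.1  75.3] long-axis deg 142.2 z 0.048 227
[123.  54.] xy [895.  465.3] wh [153.6  75.8] long-axis deg 143.7 z 0.0483 270
[191.  56.] xy [895.5 302.6] wh [47.6 24.2] long-axis deg 2.1 z 0.0439 134
[126.  66.] xy [872.1 458. ] wh [50.8 24.3] long-axis deg 4.4 z 0.0437 141
[143.  72.] xy [856.7 414. ] wh [57.3 28.8] long-axis deg 2.7 z 0.0438 158
[196.  91.] xy [807.1 288.4] wh [122.6  50.3] long-axis deg 118.4 z 0.0483 151
[523. 138.] xy [ 694.6 -477.6] wh [216.4   8.7] long-axis deg 21.0 z 0.0483 323
[296. 119.] xy [738.1  48.4] wh [42.6 42.2] long-axis deg 0.2 z 0.0505 224
[173. 142.] xy [682.8 331.6] wh [66.2 65.6] long-axis deg 47.6 z 0.0448 191
[433. 144.] xy [ 679.6 -269.7] wh [67.8 32.6] long-axis deg 167.0 z 0.0489 407
[384. 161.] xy [ 638.3 -156.7] wh [66.2 33.2] long-axis deg 37.8 z 0.0487 408
[ 51. 193.] xy [568.5 612.7] wh [126.4  45.7] long-axis deg 0.5 z 0.0482 212
[428. 182.] xy [ 590.7 -257.4] wh [66.6 32.7] long-axis deg 100.1 z 0.049 415
[383. 210.] 
[... 1699 characters left out ...]
3
[297. 130.] xy [721.   47.4] wh [45.6 13.9] long-axis deg 95.1 z 0.0237 32
[173. 142.] xy [686.2 337.4] wh [51.9 41.8] long-axis deg 145.0 z 0.0229 139
[ 45. 204.] xy [549.7 678. ] wh [159.1 119.3] long-axis deg 111.5 z 0.026 353
[308. 211.] xy [526.8  20.7] wh [130.4 130.4] long-axis deg 61.9 z 0.0246 1846
[601. 265.] xy [ 400.  -654.7] wh [108.7  25.6] long-axis deg 1.1 z 0.023 149
[272. 288.] xy [344.5 102.9] wh [109.2  24.3] long-axis deg 166.0 z 0.0242 453
[362. 301.] xy [ 312.6 -111.4] wh [51.3 47.9] long-axis deg 179.9 z 0.0278 127
[371. 311.] xy [ 301.8 -119. ] wh [31.6 29.3] long-axis deg 89.0 z 0.0288 66
[ 75. 357.] xy [196.  541.1] wh [185.9   6.7] long-axis deg 9.3 z 0.0234 269
```

Call:
carry_out([
  [20, -30, 0, 0, 0, 0, 0],
  [20, -30, 0, 0, 0, 0, 0],
  [20, -30, 0, 0, 0, 0, 0],
  [20, -30, 0, 0, 0, 0, 0],
  [20, -30, 0, 0, 0, 0, 0],
], force=40)

```text
clock: 0.52
position: [0.2144, -0.4337, 0.231]
tool_rot: [-3.141, 0.0, 0.25]
force: [1.4, -0.5, 1.0]
grip_width: 0.0855
```

Call:
carry_out([
  [38, -7, 0, 0, 0, 0, 0],
  [38, -7, 0, 0, 0, 0, 0],
  [38, -7, 0, 0, 0, 0, 0],
  [38, -7, 0, 0, 0, 0, 0],
  [38, -7, 0, 0, 0, 0, 0],
])

```text
clock: 0.93
position: [0.3912, -0.3535, 0.2313]
tool_rot: [-3.141, 0.0, 0.25]
force: [-0.0, -0.8, 0.2]
grip_width: 0.0855
```

Call:
carry_out([
  [38, -7, 0, 0, 0, 0, 0],
  [38, -7, 0, 0, 0, 0, 0],
  [38, -7, 0, 0, 0, 0, 0],
  [38, -7, 0, 0, 0, 0, 0],
  [38, -7, 0, 0, 0, 0.7, 0],
])

```text
clock: 1.35
position: [0.5666, -0.2727, 0.231]
tool_rot: [-3.141, 0.0, 0.178]
force: [0.5, -1.5, 0.4]
grip_width: 0.0856
```

Call:
carry_out([
  [0, 0, 0, 0, 0, 0, 0],
  [0, 0, 0, 0, 0, 0, 0],
])

```text
clock: 1.52
position: [0.5666, -0.2718, 0.2303]
tool_rot: [-3.14, 0.001, 0.18]
force: [-1.6, -0.4, -0.1]
grip_width: 0.0857
```

```bash
cat >>h.py <<'E'
from scipy.spatial.transform import Rotation as Rn
def pose(s):
    T=np.eye(4);T[:3,:3]=Rn.from_euler("xyz",s["tool_rot"]).as_matrix();T[:3,3]=s["position"];return T
def delta(s,xyz_mm,yaw):
    T=pose(s);R2=Rn.from_euler("zyx",[np.radians(yaw),0,np.pi]).as_matrix()
    print("pos",np.round(s["position"]*1000,1),"shift",np.round(T[:3,:3].T@(np.array(xyz_mm)-T[:3,3]*1000),1),"turn",np.round(np.degrees(Rn.from_matrix(T[:3,:3].T@R2).as_rotvec())/6,2))
def wrist(bot,name,lo,hi,amin=1500,amax=3000):
    s=bot.observe();f=bot.grab_frame("wrist");cv2.imwrite(f"pics/{name}.png",f["color"][...,::-1])
    P=cloud(f,pose(s)@f["T_tool_cam"])
    for c,xy,wh,a,z,n in rects(P,f["z_map"]>0,lo,hi,amin,amax):print(np.round(c),"xy",np.round(xy,1),"wh",np.round(wh,1),"deg",round(a,1),"z",round(float(z),4))
    return s
E
python3 - <<'E'
from h import *;from workcell import bot
s=wrist(bot,"w1",.04,.056)
delta(s,[590.7,-257.4,120],10.1)
E
```

```text
[347.  55.] xy [ 678.2 -272.4] wh [66.2 32. ] deg 166.5 z 0.0488
[218.  78.] xy [ 637.6 -159.2] wh [66.3 32.6] deg 36.1 z 0.0487
[316. 149.] xy [ 589.7 -259.9] wh [66.  32.3] deg 99.1 z 0.0488
[205. 193.] xy [ 523.7 -154.4] wh [66.7 32.2] deg 101.5 z 0.0487
[264. 279.] xy [ 433.6 -226.9] wh [67.1 32. ] deg 16.6 z 0.0487
pos [ 566.6 -271.8  230.3] shift [ 26.3  -9.7 110.3] turn [-0.01  0.01  3.4 ]
```

View pics/w1.png

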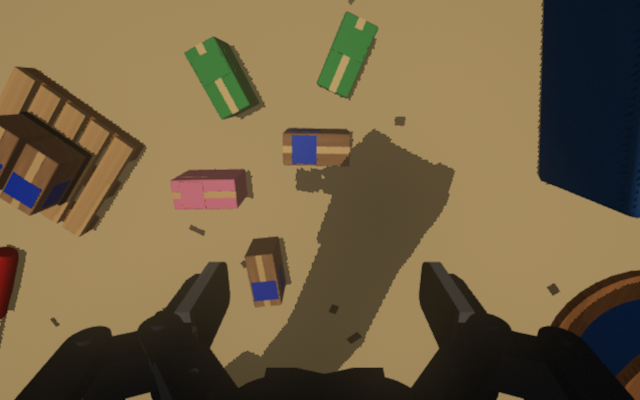

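The wrist view shows carton A at (316,149), carton B at (264,279), and a clear space around A for the fingers. It agrees with the top view to about 2.5 mm. I'll go in to grasp A.

Call:
carry_out([
  [25.6, -8.8, 20, 0, 0, 0, 0],
  [0, 0, 40, 0, 0, 0, 0],
  [0, 0, 40, 0, 0, 0, 0],
  [0, 0, 40, 0, 0, 0, 0],
  [0, 0, 30, 0, 0, 0, 0],
])

```text
clock: 1.98
position: [0.5867, -0.2614, 0.0585]
tool_rot: [-3.141, 0.002, 0.175]
force: [0.1, -0.8, -0.2]
grip_width: 0.085
```

Call:
carry_out([
  [0, 0, 20, 0, 0, 0, 0],
  [0, 0, 16, 0, 0, 0, 0],
  [0, 0, 12, 0, 0, 0, 0],
  [0, 0, 4, 0, 0, 0, 0],
  [0, 0, 0, 0, 0, 0, 0],
])

```text
clock: 2.4
position: [0.5881, -0.2611, 0.0089]
tool_rot: [-3.141, 0.001, 0.176]
force: [0.3, 0.5, 0.6]
grip_width: 0.0853
```

Call:
carry_out([
  [0, 0, 0, 0, 0, 0, 255],
  [0, 0, 0, 0, 0, 0, 255],
  [0, 0, 0, 0, 0, 0, 255],
  [0, 0, 0, 0, 0, 0, 255],
  [0, 0, 0, 0, 0, 0, 255],
], force=40)

```text
clock: 2.82
position: [0.5895, -0.2611, 0.0107]
tool_rot: [3.141, -0.001, 0.176]
force: [-1.2, 0.2, 7.9]
grip_width: 0.0652
```

Call:
carry_out([
  [0, 0, 0, 0, 0, 0, 255],
  [0, 0, 0, 0, 0, 0, 255],
  [0, 0, 0, 0, 0, 0, 255],
])

```text
clock: 3.07
position: [0.5895, -0.261, 0.0107]
tool_rot: [3.141, -0.001, 0.176]
force: [-2.1, 0.1, 8.4]
grip_width: 0.0656
```

Call:
carry_out([
  [0, 0, -10, 0, 0, 0, 255],
  [0, 0, -30, 0, 0, 0, 255],
  [0, 0, -40, 0, 0, 0, 255],
  [0, 0, -40, 0, 0, 0, 255],
  [0, 0, -30, 0, 0, 0, 255],
])

```text
clock: 3.48
position: [0.5893, -0.2608, 0.1636]
tool_rot: [3.14, -0.002, 0.176]
force: [-0.4, -0.3, -2.1]
grip_width: 0.0655
```

Call:
carry_out([
  [0, -18, -10, 0, 0, 0, 255],
  [0, -30, 0, 0, 0, 0, 255],
  [0, -30, 0, 0, 0, 0, 255],
  [0, -30, 0, 0, 0, 0, 255],
  [0, -30, 0, 0, 0, 0, 255],
])

```text
clock: 3.9
position: [0.5642, -0.1236, 0.1705]
tool_rot: [3.141, -0.001, 0.176]
force: [0.6, 0.5, -2.3]
grip_width: 0.0656
```

Call:
carry_out([
  [0, -30, 0, 0, 0, 0, 255],
  [0, -30, 0, 0, 0, 0, 255],
  [0, -30, 0, 0, 0, 0, 255],
  [0, -30, 0, 0, 0, 0, 255],
  [2.8, -18, 0, 0, 0, 0, 255],
])

```text
clock: 4.32
position: [0.5422, 0.0147, 0.1705]
tool_rot: [-3.141, -0.001, 0.179]
force: [1.2, -0.0, -2.5]
grip_width: 0.0656
```

Call:
carry_out([
  [0, 0, 0, 0, 0, 0.9, 255],
  [0, 0, 0, 0, 0, 0.9, 255],
  [0, 0, 0, 0, 0, 0.9, 255],
  [0, 0, 0, 0, 0, 0.9, 255],
  [0, 0, 0, 0, 0, 0.9, 255],
])

```text
clock: 4.73
position: [0.5432, 0.0117, 0.1703]
tool_rot: [-3.141, -0.001, -0.299]
force: [1.4, 0.3, -2.1]
grip_width: 0.0653
```

Call:
carry_out([
  [0, 0, 0, 0, 0, 0.9, 255],
  [0, 0, 0, 0, 0, 0.95, 255],
  [0, 0, 0, 0, 0, 0, 255],
  [0, 0, 0, 0, 0, 0, 255],
])

```text
clock: 5.07
position: [0.5432, 0.0118, 0.1701]
tool_rot: [-3.141, -0.001, -0.485]
force: [-0.4, 0.8, -1.5]
grip_width: 0.0655
```

```bash
sed -i 's/from_euler("zyx"/from_euler("ZYX"/' h.py; python3 - <<'E'
from h import *;from workcell import bot
s=wrist(bot,"w2",.064,.08)
delta(s,[544.2,11.1,84],-28)
f=bot.grab_frame("top");cv2.imwrite("pics/t2.png",f["color"][100:320,200:500,::-1].repeat(2,0).repeat(2,1))
print(bot.observe()["grip_width"],bot.observe()["qpos"])
a=cv2.imread("pics/w2.png")
E
```

```text
pos [543.2  11.8 170.1] shift [ 1.1  0.2 86.1] turn [-0.   -0.01  0.03]
0.06563914078559592 [-0.11148237  0.46991105 -0.02559937  1.87665591  0.0161081   0.7947349
 -2.20146745]
```

View pics/w2.png

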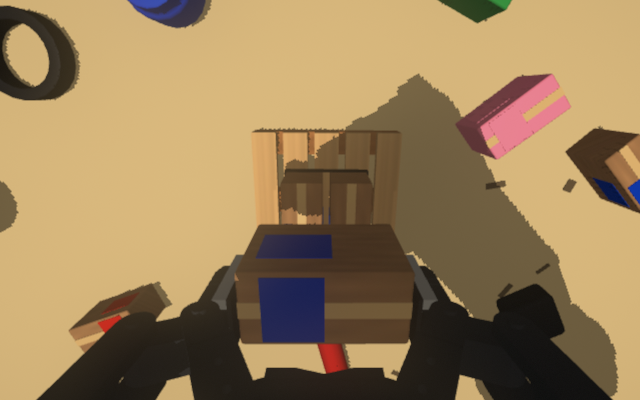

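The wrist view shows carton A held level and crosswise (centre about column 322), with the layer (columns 280–372) below and ahead. I'll lower it.

Call:
carry_out([
  [1, 0, 20, 0, 0, 0, 255],
  [0, 0, 25, 0, 0, 0, 255],
  [0, 0, 20, 0, 0, 0, 255],
  [0, 0, 12, 0, 0, 0, 255],
  [0, 0, 6, 0, 0, 0, 255],
])

```text
clock: 5.58
position: [0.5433, 0.011, 0.0848]
tool_rot: [3.141, 0.002, -0.486]
force: [0.4, 1.2, -0.7]
grip_width: 0.0651
```

Call:
carry_out([
  [0, 0, 2, 0, 0, 0, 255],
  [0, 0, 1, 0, 0, 0, 255],
  [0, 0, 0.5, 0, 0, 0, 255],
  [0, 0, 0, 0, 0, 0, 255],
])

```text
clock: 5.92
position: [0.5445, 0.0111, 0.0835]
tool_rot: [-3.141, -0.001, -0.488]
force: [0.1, -0.2, -2.0]
grip_width: 0.0657
```

Call:
carry_out([
  [0, 0, 0.8, 0, 0, 0, 255],
  [0, 0, 0.5, 0, 0, 0, 255],
  [0, 0, 0, 0, 0, 0, 255],
])

```text
clock: 6.17
position: [0.5445, 0.0111, 0.0826]
tool_rot: [-3.141, -0.001, -0.488]
force: [-3.9, -0.8, 14.9]
grip_width: 0.0653
```

Call:
carry_out([
  [0, 0, -0.5, 0, 0, 0, 200],
  [0, 0, 0, 0, 0, 0, 0],
  [0, 0, 0, 0, 0, 0, 0],
  [0, 0, 0, 0, 0, 0, 0],
  [0, 0, 0, 0, 0, 0, 0],
])

```text
clock: 6.58
position: [0.5441, 0.0111, 0.082]
tool_rot: [-3.142, -0.0, -0.488]
force: [0.3, 0.5, -0.4]
grip_width: 0.0854
```

Call:
carry_out([
  [0, 0, 0, 0, 0, 0, 0],
  [0, 0, -10, 0, 0, 0, 0],
  [0, 0, -30, 0, 0, 0, 0],
  [0, 0, -30, 0, 0, 0, 0],
  [0, 0, -30, 0, 0, 0, 0],
])

```text
clock: 7.0
position: [0.5437, 0.0111, 0.1838]
tool_rot: [3.141, 0.0, -0.489]
force: [0.5, 0.2, -0.3]
grip_width: 0.0852
```

Call:
carry_out([
  [0, 0, -25, 0, 0, 0, 0],
  [0, 0, -20, 0, 0, 0, 0],
  [0, 0, 0, 0, 0, 0, 0],
])

```text
clock: 7.25
position: [0.5456, 0.0111, 0.2317]
tool_rot: [-3.138, -0.005, -0.489]
force: [0.7, -0.3, 0.1]
grip_width: 0.0858
```

```bash
python3 - <<'E'
from h import *;from workcell import bot
s=wrist(bot,"w3",.112,.13)
f=bot.grab_frame("top");P=cloud(f,f["cam_to_world"])
for r in (.112,.13),(.04,.056):
  for c,xy,wh,a,z,n in rects(P,f["z_map"]>0,*r,1500,3000):print("top",np.round(c),np.round(xy,1),np.round(wh,1),round(a,1),z)
delta(s,[434.0,-225.5,230],106.6)
E
```

```text
[326. 194.] xy [545.2   9.7] wh [66.1 32.1] deg 62.0 z 0.1207
top [631.  75.] [ 812.7 -686.9] [59.1 32.7] 157.1 0.12860114403111744
top [192.  93.] [800.7 298. ] [110.4  22.5] 101.8 0.04805131461309209
top [523. 139.] [ 694. -477.] [215.6   7.8] 21.2 0.04768703564296317
top [433. 144.] [ 679.1 -269.8] [66.9 33.1] 166.8 0.04849385769254755
top [384. 161.] [ 638.6 -156.8] [66.2 33. ] 35.6 0.048791900169079416
top [383. 210.] [ 524.4 -152. ] [66.  31.9] 101.5 0.048725318579955434
top [200. 214.] [516.1 266.3] [67.1 32.3] 82.5 0.04897645134765671
top [416. 250.] [ 434.2 -224.2] [66.2 32.5] 16.5 0.04868755573498218
pos [545.6  11.1 231.7] shift [ 12.6 261.3   0.8] turn [  0.04  -0.06 -22.43]
```

View pics/w3.png

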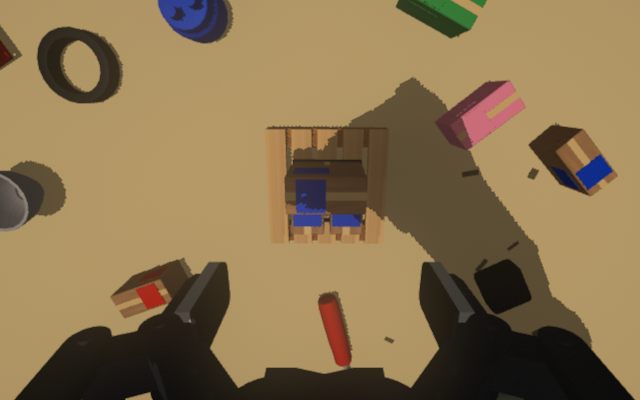

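Carton A sits at (326,194) in the wrist view. Its top is at z = 0.121 and it measures (545, 10) mm at 62°, as planned. Next, carton B.

Call:
carry_out([
  [2, 20, 0, 0, 0, 0, 0],
  [2, 35, 0, 0, 0, 0, 0],
  [2, 35, 0, 0, 0, 0, 0],
  [2, 35, 0, 0, 0, 0, 0],
  [2, 35, 0, 0, 0, 0, 0],
])

```text
clock: 7.77
position: [0.4763, -0.136, 0.2262]
tool_rot: [3.141, 0.002, -0.488]
force: [0.2, -0.5, 0.1]
grip_width: 0.0855
```

Call:
carry_out([
  [2, 35, 0, 0, 0, 0, 0],
  [0, 35, 0, 0, 0, 0, 0],
  [0, 31, 0, 0, 0, 0, 0],
  [0, 0, 0, 0, 0, -1, 0],
  [0, 0, 0, 0, 0, -1, 0],
])

```text
clock: 8.18
position: [0.4307, -0.2264, 0.2263]
tool_rot: [3.141, 0.002, -0.278]
force: [0.8, 0.9, -0.4]
grip_width: 0.0855
```

Call:
carry_out([
  [0, 0, 0, 0, 0, -1, 0],
  [0, 0, 0, 0, 0, -1, 0],
  [0, 0, 0, 0, 0, -1, 0],
  [0, 0, 0, 0, 0, -1, 0],
  [0, 0, 0, 0, 0, -1, 0],
])

```text
clock: 8.6
position: [0.4316, -0.2248, 0.2262]
tool_rot: [-3.141, 0.001, 0.25]
force: [-0.2, 0.2, -0.6]
grip_width: 0.0854
```

Call:
carry_out([
  [0, 0, 0, 0, 0, -1, 0],
  [0, 0, 0, 0, 0, -1, 0],
  [0, 0, 0, 0, 0, -1, 0],
  [0, 0, 0, 0, 0, -1, 0],
  [0, 0, 0, 0, 0, -1, 0],
])

```text
clock: 9.02
position: [0.4316, -0.2248, 0.2262]
tool_rot: [-3.14, 0.001, 0.773]
force: [0.3, 1.1, -0.3]
grip_width: 0.0858
```

Call:
carry_out([
  [0, 0, 0, 0, 0, -1, 0],
  [0, 0, 0, 0, 0, -1, 0],
  [0, 0, 0, 0, 0, -1, 0],
  [0, 0, 0, 0, 0, -1, 0],
  [0, 0, 0, 0, 0, -1, 0],
])

```text
clock: 9.43
position: [0.4316, -0.2247, 0.2262]
tool_rot: [-3.14, -0.0, 1.297]
force: [-0.2, 0.4, -0.0]
grip_width: 0.0853
```

Call:
carry_out([
  [0, 0, 0, 0, 0, -1, 0],
  [0, 0, 0, 0, 0, -1, 0],
  [0, 0, 0, 0, 0, -1, 0],
  [0, 0, 0, 0, 0, -1, 0],
  [0, 0, 0, 0, 0, -1, 0],
])

```text
clock: 9.85
position: [0.4316, -0.2248, 0.2262]
tool_rot: [-3.14, -0.001, 1.821]
force: [0.8, -0.5, -0.4]
grip_width: 0.0856
```

Call:
carry_out([
  [0, 0, 0, 0, 0, -0.4, 0],
  [0, 0, 0, 0, 0, 0, 0],
  [0, 0, 0, 0, 0, 0, 0],
])

```text
clock: 10.1
position: [0.4318, -0.2249, 0.2264]
tool_rot: [-3.141, -0.001, 1.855]
force: [-0.4, -0.5, 0.4]
grip_width: 0.0857
```

```bash
python3 - <<'E'
from h import *;from workcell import bot
s=wrist(bot,"w4",.04,.056)
delta(s,[434.0,-225.5,14],106.6)
E
```

```text
[437. 132.] xy [ 524.  -154.2] wh [66.  32.5] deg 101.3 z 0.0488
[542. 169.] xy [ 638.  -158.6] wh [67.1 33.2] deg 36.1 z 0.0488
[326. 177.] xy [ 434.  -226.3] wh [65.7 32.5] deg 16.6 z 0.0488
[525. 275.] xy [ 678.9 -272.1] wh [69.4 32.2] deg 166.5 z 0.0489
pos [ 431.8 -224.9  226.4] shift [ -1.4   2.1 212.4] turn [-0.01 -0.01 -0.05]
```

Call:
carry_out([
  [-1.4, 2, 20, 0, 0, 0, 0],
  [0, 0, 40, 0, 0, 0, 0],
  [0, 0, 40, 0, 0, 0, 0],
  [0, 0, 35, 0, 0, 0, 0],
  [0, 0, 30, 0, 0, 0, 0],
])

```text
clock: 10.57
position: [0.4337, -0.2253, 0.0597]
tool_rot: [-3.141, -0.001, 1.856]
force: [1.2, -0.7, -0.7]
grip_width: 0.0855
```

Call:
carry_out([
  [0, 0, 20, 0, 0, 0, 0],
  [0, 0, 15, 0, 0, 0, 0],
  [0, 0, 10, 0, 0, 0, 0],
  [0, 0, 2, 0, 0, 0, 0],
  [0, 0, 0, 0, 0, 0, 0],
])

```text
clock: 10.98
position: [0.4344, -0.2256, 0.0148]
tool_rot: [-3.141, -0.0, 1.857]
force: [-0.5, -0.7, -0.0]
grip_width: 0.085
```

Call:
carry_out([
  [0, 0, 0, 0, 0, 0, 255],
  [0, 0, 0, 0, 0, 0, 255],
  [0, 0, 0, 0, 0, 0, 255],
  [0, 0, 0, 0, 0, 0, 255],
  [0, 0, 0, 0, 0, 0, 255],
], force=40)

```text
clock: 11.4
position: [0.435, -0.2261, 0.0161]
tool_rot: [3.14, 0.001, 1.857]
force: [-0.6, 1.3, 4.8]
grip_width: 0.0653
```

Call:
carry_out([
  [0, 0, 0, 0, 0, 0, 255],
  [0, 0, 0, 0, 0, 0, 255],
  [0, 0, 0, 0, 0, 0, 255],
])

```text
clock: 11.65
position: [0.435, -0.2261, 0.0161]
tool_rot: [3.14, 0.001, 1.857]
force: [-0.7, 0.6, 5.5]
grip_width: 0.0657
```

Call:
carry_out([
  [0, 0, -10, 0, 0, 0, 255],
  [0, 0, -30, 0, 0, 0, 255],
  [0, 0, -40, 0, 0, 0, 255],
  [0, 0, -40, 0, 0, 0, 255],
  [0, 0, -40, 0, 0, 0, 255],
])

```text
clock: 12.07
position: [0.4339, -0.2254, 0.178]
tool_rot: [3.141, 0.0, 1.857]
force: [0.7, -0.5, -1.9]
grip_width: 0.0655
```

Call:
carry_out([
  [0, 0, -30, 0, 0, 0, 255],
  [0, 0, -10, 0, 0, 0, 255],
  [0, 0, 0, 0, 0, 0, 255],
])

```text
clock: 12.32
position: [0.4353, -0.2264, 0.2183]
tool_rot: [3.138, 0.004, 1.857]
force: [-0.1, 0.7, -2.4]
grip_width: 0.065
```

```bash
python3 - <<'E'
from h import *;from workcell import bot
s=bot.observe()
delta(s,[508.5,29.5,86],152)
E
```

```text
pos [ 435.3 -226.4  218.3] shift [225.4 141.9 131.9] turn [ 0.02  0.05 -7.6 ]
```

Call:
carry_out([
  [20, 12, 0, 0, 0, 0, 255],
  [29, 18, 0, 0, 0, 0, 255],
  [29, 18, 0, 0, 0, 0, 255],
  [29, 18, 0, 0, 0, 0, 255],
  [29, 18, 0, 0, 0, 0, 255],
])

```text
clock: 12.73
position: [0.4759, -0.0701, 0.2138]
tool_rot: [-3.14, -0.001, 1.857]
force: [1.7, -0.3, -1.9]
grip_width: 0.0653
```

Call:
carry_out([
  [29, 18, 0, 0, 0, 0, 255],
  [29, 18, 0, 0, 0, 0, 255],
  [20, 12, 0, 0, 0, 0, 255],
  [11, 10, 0, 0, 0, 0, 255],
  [0, 0, 0, 0, 0, -0.95, 255],
])

```text
clock: 13.15
position: [0.5071, 0.0338, 0.2138]
tool_rot: [-3.141, -0.002, 1.959]
force: [-0.6, 0.2, -3.0]
grip_width: 0.0655
```

Call:
carry_out([
  [0, 0, 0, 0, 0, -0.95, 255],
  [0, 0, 0, 0, 0, -0.95, 255],
  [0, 0, 0, 0, 0, -0.95, 255],
  [0, 0, 0, 0, 0, -0.95, 255],
  [0, 0, 0, 0, 0, -0.95, 255],
])

```text
clock: 13.57
position: [0.5063, 0.0301, 0.2136]
tool_rot: [-3.14, -0.002, 2.459]
force: [0.8, 0.0, -1.4]
grip_width: 0.0653
```

Call:
carry_out([
  [0, 0, 0, 0, 0, -0.95, 255],
  [0, 0, 0, 0, 0, -0.95, 255],
  [0, 0, 0, 0, 0, 0, 255],
  [0, 0, 0, 0, 0, 0, 255],
])

```text
clock: 13.9
position: [0.5065, 0.03, 0.214]
tool_rot: [-3.141, -0.002, 2.65]
force: [-1.1, -0.5, -2.2]
grip_width: 0.0652
```

```bash
python3 - <<'E'
from h import *;from workcell import bot
s=wrist(bot,"w5",.112,.13,600)
print(s["force"],s["grip_width"])
delta(s,[508.5,29.5,90],152)
E
```

```text
[-1.05651126 -0.51566689 -2.20165909] 0.06524183928231915
pos [506.5  30.  214. ] shift [ -2.2   0.6 124. ] turn [-0.01 -0.02 -0.03]
```

View pics/w5.png

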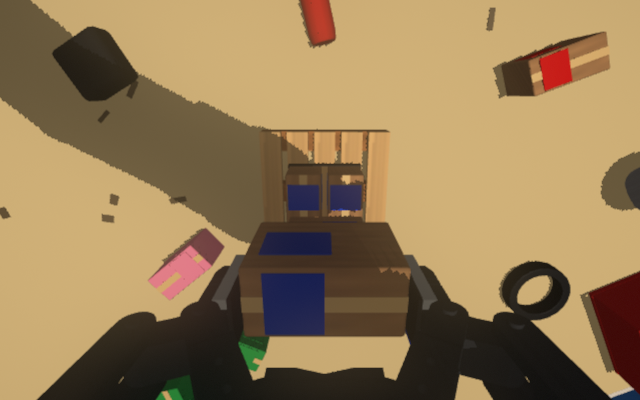

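Carton B is held level and crosswise (centre about column 324). The layer is ahead (columns 287–363), and placed A is hidden behind B. I'll lower it.

Call:
carry_out([
  [-2.5, 0.6, 25, 0, 0, 0, 255],
  [0, 0, 30, 0, 0, 0, 255],
  [0, 0, 25, 0, 0, 0, 255],
  [0, 0, 20, 0, 0, 0, 255],
  [0, 0, 12, 0, 0, 0, 255],
])

```text
clock: 14.37
position: [0.5085, 0.0295, 0.1007]
tool_rot: [-3.14, -0.002, 2.651]
force: [-0.7, -0.4, -2.7]
grip_width: 0.0654
```

Call:
carry_out([
  [0, 0, 8, 0, 0, 0, 255],
  [0, 0, 3, 0, 0, 0, 255],
  [0, 0, 1, 0, 0, 0, 255],
  [0, 0, 0, 0, 0, 0, 255],
])

```text
clock: 14.7
position: [0.51, 0.0296, 0.0916]
tool_rot: [3.141, 0.001, 2.653]
force: [0.4, -0.6, -2.5]
grip_width: 0.0656
```

Call:
carry_out([
  [0, 0, 1.5, 0, 0, 0, 255],
  [0, 0, 1, 0, 0, 0, 255],
  [0, 0, 0.5, 0, 0, 0, 255],
  [0, 0, 0, 0, 0, 0, 255],
])

```text
clock: 15.03
position: [0.5097, 0.0295, 0.0882]
tool_rot: [3.141, 0.0, 2.653]
force: [0.3, 0.1, -1.8]
grip_width: 0.065
```

Call:
carry_out([
  [0, 0, 0.6, 0, 0, 0, 255],
  [0, 0, 0.4, 0, 0, 0, 255],
  [0, 0, 0, 0, 0, 0, 255],
])

```text
clock: 15.28
position: [0.5098, 0.0294, 0.0881]
tool_rot: [-3.141, 0.001, 2.653]
force: [-7.9, -1.7, 24.1]
grip_width: 0.065
```

Contact. I'll release and retreat.

Call:
carry_out([
  [0, 0, -0.7, 0, 0, 0, 255],
  [0, 0, 0, 0, 0, 0, 200],
  [0, 0, 0, 0, 0, 0, 0],
  [0, 0, 0, 0, 0, 0, 0],
  [0, 0, 0, 0, 0, 0, 0],
])

```text
clock: 15.7
position: [0.5097, 0.0296, 0.0876]
tool_rot: [3.142, -0.0, 2.653]
force: [-0.5, -0.1, 0.5]
grip_width: 0.0853
```

Call:
carry_out([
  [0, 0, 0, 0, 0, 0, 0],
  [0, 0, -10, 0, 0, 0, 0],
  [0, 0, -30, 0, 0, 0, 0],
  [0, 0, -35, 0, 0, 0, 0],
  [0, 0, -35, 0, 0, 0, 0],
])

```text
clock: 16.12
position: [0.5089, 0.0299, 0.1994]
tool_rot: [-3.142, -0.001, 2.654]
force: [0.8, -0.5, -0.3]
grip_width: 0.0854
```

Call:
carry_out([
  [0, 0, -30, 0, 0, 0, 0],
  [0, 0, -20, 0, 0, 0, 0],
  [0, 0, 0, 0, 0, 0, 0],
  [0, 0, 0, 0, 0, 0, 0],
])

```text
clock: 16.45
position: [0.5099, 0.0295, 0.249]
tool_rot: [3.141, 0.002, 2.653]
force: [0.1, -0.4, -0.4]
grip_width: 0.0856
```

```bash
python3 - <<'E'
from h import *;from workcell import bot
wrist(bot,"w6",.112,.13)
f=bot.grab_frame("top");P=cloud(f,f["cam_to_world"])
for c,xy,wh,a,z,n in rects(P,f["z_map"]>0,.04,.056,1500,3000):print("top",np.round(xy,1),round(a,1))
u=np.array([np.cos(np.radians(152)),np.sin(np.radians(152))]);print("u",u,"rot",u@[545.2-526.5,9.7-20.5])
E
```

```text
[324. 188.] xy [508.9  29.8] wh [66.1 31.9] deg 62.0 z 0.1209
[324. 232.] xy [545.5  10.4] wh [66.1 32.1] deg 62.0 z 0.1208
top [ 694.7 -477.5] 21.2
top [ 679.  -269.8] 166.1
top [ 638.4 -156.9] 36.5
top [ 524.6 -152.2] 101.3
top [516.2 266.5] 82.4
top [199.2 541.9] 10.4
u [-0.88294759  0.46947156] rot -21.581412864549595
```

View pics/w6.png

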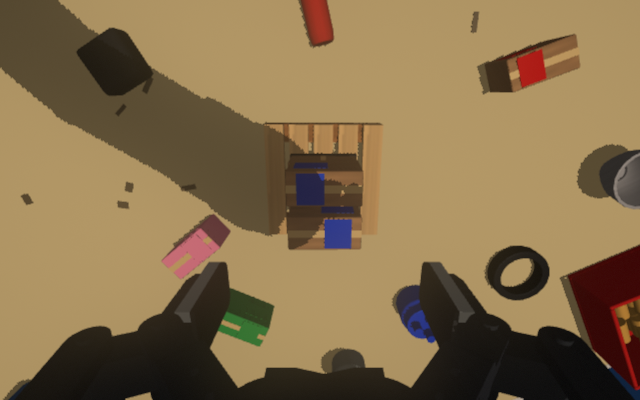

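The wrist view shows both cartons side by side on the layer at (324,188) and (324,232), square and crosswise. The gripper is clear, so I'll hand in.

```bash
python3 -c "
from workcell import bot
print(bot.job_done())"
```

```text
the job is handed in; nothing more can be done
None
```

Both loose blue cartons are now on the first layer, upright, side by side and crosswise to the layer below. I handed the job in after about 16.5 s on the robot clock, out of the 56 s allowed.

| Last check | Measured | Allowed |
|---|---|---|
| Carton centres (x, y) | (509, 30) and (546, 10) mm | – |
| Distance from the middle, across the pair | about 21 mm each | 6 to 32 mm |
| Gap between the two cartons | about 9 mm | up to about 15 mm |
| Long axis | 62°, i.e. 90° to the layer below (152°) | within 12° of crosswise |
| Top height | 0.121 m, where the depth reading runs about 1 mm high | within 6 mm |
| Red carton | within 0.5 mm of where it was at the start | 20 mm |
| Gripper | raised, about 0.25 m above the bench, wide open | touching nothing |

- **Camera agreement:** the top and wrist cameras disagreed by up to about 2.5 mm, which is well inside the tolerances.
- **Contact forces:** the strongest reading was about 24 N, when I set the second carton down.
- **Failed checks:** none. The last check of the two placed cartons comes from the wrist camera only.

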